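Lock the transformer's hold-down nut with a second nut

ROBOT

A 6-joint arm with a two-finger parallel gripper is mounted at the origin on a cart in front of the work surface, level with it; the furniture and walls round the work are solid. World frame = base frame: x ahead of the robot, y to its left, z up, the work surface at z = 0. Lengths are in mm, angles in rad, forces in N, time in s.
With the tool pointing down it reaches from about 375 to 925 mm from the base axis. Payload 5.7 kg.
Tool frame: the origin (TCP) lies on the front face of the gripper's body, between the roots of the fingers; the fingertips stand 73 mm ahead of it and the grasp point (between the pads) lies pinch_z ahead of it (pinch_z is the distance from the TCP to the grasp point, in mm); z points along the fingers, y is the line along which they close (so a half turn about z gives the same grasp; the last joint's range is limited). The gripper opens to 85 mm and grips with 20 to 120 N. Pads are 22 mm wide; open, the fingers measure 114 mm over their backs; the gripper's body (76 mm by 85 mm) begins 54 mm behind the grasp point. The pads swing forward as they close: fully open they stand 13 mm farther back than shut.
Start: joints at [-1.437, 0.359, 1.51, -0, 1.272, -0.115], TCP at [147.732, -581.505, 303.867] pointing down, gripper open.
Joint ranges: [-2.97, 2.97], [-1.01, 2.36], [0.21, 2.38], [-0.96, 4.11], [0.2, 2.71], [-2.98, 2.98]. Speed limits (rad/s): [2.39, 2.39, 3.14, 3.14, 3.14, 3.14].

INTERFACE

Orientations are given as a unit quaternion [w, x, y, z].
In Python, from workcell import * gives the robot as it stands. Calls block until the motion is done:
- movep(position, orientation): joint-space move of the TCP to a pose.
- servo_line(position, rot=None, rate=150): straight line of the TCP; rot=None keeps the orientation; rate is the mean speed in mm/s.
- goto_joints(angles): joint-space move.
- move_gripper(opening, force=None): finger opening in mm; force is the grip in N (None keeps the last); returns when the fingers have stopped.
- wait(seconds).
- inverse_kinematics(position, orientation): joint angles nearest the present ones, or None.
- get_obs(): the state.
- camera(name): name is "side" or "top" or "wrist"; returns the picture (400x640x3 uint8, red, green, blue); there is no depth.
- get_calibration(name): a dict with "fx", "fy", "cx", "cy" (pixels), "k1" (the pictures are not rectified: a ray, as slopes to the right and down, at radius r is drawn at 1 + k1 r^2 times it, then the intrinsics apply), "xyz" and "orientation" of the camera in the world; the wrist camera has in their place "T_tool_cam" (4x4, takes a point from camera to tool coordinates, whose origin is the TCP and whose axes are the flange's). Camera axes: x right, y up, looking along -z (the intrinsics and any distortion apply to the point x, -y, -z); pixel columns grow to the right and rows downward; lengths in mm; the calibration is good to about 2 mm. A picture is of the moment at which its call begins: read the wrist's pose just before it. get_calibration takes no time and is no camera call.
A pose or a line that the arm cannot do raises Unreachable and nothing moves.
- finish_job(): hands the job in; it is judged then, once.
Trained networks look in the newest picture that a camera, given by its name, has taken for a name from the list of things; names that differ only in an ending like _2 or _b are one class to them, and where a whole thing is asked for, a point or a joint stands for the part that bears it (a point fixed in the world has none). Each returns a list of dicts, best first, with "conf" (0 to 1); they miss things now and then, are a little off and sometimes report something else, mostly with a low value. They report only what shows in the picture. A call takes as long as a camera call.
- find_in(query, camera): "uv" ([column, row] in pixels, amid what is visible of it).
- landmark_of(query, camera): "uv" ([column, row] in pixels: a listed point, or the origin of a listed thing).
The state is a dict: "time": time; "joints": joint angles; "joint_vel": joint speeds; "tau": joint torques, N m; "tcp_pos": TCP position; "eef_rot": TCP orientation; "wrist_force": force on the tool from outside, world axes, zero at the start; "moment": the same for the moment, N m; "finger_gap": finger opening in mm; "gripper_force": force on a finger pad.
Only numpy, scipy, OpenCV 4.12 (cv2) and the standard library are available. Lean on these libraries where they do the work, as an engineer would, in place of code of your own. Each camera call takes 0.05 s, during which the arm holds its last target. There are 200 camera calls.

TASK

The ring transformer on the small chassis is held down by two nuts on its stud. Turn the lower, long-armed nut clockwise until it holds the steel pressure plate snug on the rubber pad (about 0.3 N m), and only then run the wing nut above it down and tighten it against the lower nut with about the same torque, so that the two lock. Do not overtighten either, since that crushes the pad, and leave everything else on the bench where it lies.

Things in the scene. Friction and masses are not known exactly. Their poses are not given: they have to be found in the camera images.
- chassis: Aluminium chassis plate, 200 x 180 mm, on four feet, fixed to the bench; on it a copper-wound ring transformer, 120 mm across, top 59 mm up. Origin: on the bench top, on the axis of the upright 14 mm threaded stud in the transformer's middle, whose end is 112 mm up. x points to the terminal strip and the small green board behind the ring, z up.
- pressure_plate: Round steel plate, 80 mm across, 4 mm thick, on the stud under both nuts, top 66 mm above the bench; it rides on a firm black rubber pad. Origin: centre of its underside.
- bar_nut: Dark lower nut with two straight arms, 121 mm from end to end, 9 mm thick, their undersides 4 mm and tops 13.5 mm above the nut's underside; hub 28 mm across, 14 mm high. Origin: on the stud axis, at its underside; x points along one arm, z up. Clockwise seen from above lowers it 3 mm a turn.
- bar_nut_mid (a point): On the stud axis at half the height of the arms of that nut; x along one arm. It starts 0.3 to 1.5 mm above the plate. It turns with 0.04 N m until it meets the plate; then the torque rises smoothly over roughly a radian to the snug 0.3 N m, sooner or later as the pad is stiffer or softer, which cannot be seen. It stays where it is let go.
- wing_nut: Bright upper wing nut, 64 mm across the two wings, which are 6 mm thick and stand 5 to 22 mm above its underside; hub 25 mm across, 12 mm high. Origin: on the stud axis, at its underside; x points along one wing, z up. Clockwise seen from above lowers it 3 mm a turn.
- wing_nut_mid (a point): On the stud axis at half the height of the wings; x along one wing. It starts 0.2 to 3.4 mm above the lower nut's hub, and 2 to 4.2 mm once that nut is snug. It turns with 0.04 N m until it meets that hub; then the torque rises smoothly to 0.3 N m over roughly a radian. It stays where it is let go. Jamming it adds to the load on the pad, and tightened much harder than the lower nut it drags that one round.
- hex_key: Hex key, 79 x 29 x 8 mm, lying on the chassis plate. Bystander. Origin: centre of its underside.
- driver_red: Red-handled screwdriver, 164 mm long, lying to the left of the chassis. Bystander. Origin: centre of its underside.
- jar_screws: Clear screw jar with a black lid, 48 mm across, 58 mm high, to the right of the chassis. Bystander. Origin: centre of its underside.
- heat_sink: Finned heat sink, 50 x 50 x 23 mm, on the bench to the right. Bystander. Origin: centre of its underside.
- relay_module: Blue potted module, 32 x 48 x 30 mm, on the bench to the right. Bystander. Origin: centre of its underside.

How it is judged:
By the outcome, as a careful person would: the job done as asked, in the order asked, and still so for the second after the job is handed in, with the robot touching nothing.
It also fails if it takes over 72 s, if anything falls off the work surface, if the arm or the gripper's body presses on something with over 40 N, if the wrist force passes 120 N, or if a joint passes its speed limit or range.

## Working session

There is one attempt and no reset: what is moved stays moved. The work goes in short steps, each a Python script; the robot and the scene stay as the last script left them, time stands still between calls to the robot, and variables do not carry over. Pictures are saved under pics/ and viewed, at most 10 in all, crops included, and the job is handed in when it is done.

```bash
ls; mkdir -p pics; cat > h.py <<'E'
from workcell import *
import numpy as np, cv2
from scipy.spatial.transform import Rotation as R
def Rq(q): return R.from_quat([q[1],q[2],q[3],q[0]])
def save(im,n): cv2.imwrite('pics/'+n,cv2.cvtColor(im,cv2.COLOR_RGB2BGR))
def ray(cam,uv,obs=None):
    c=get_calibration(cam)
    d=np.array([(uv[0]-c['cx'])/c['fx'],(uv[1]-c['cy'])/c['fy']]);s=d.copy()
    for _ in range(20): s=d/(1+c['k1']*(s@s))
    v=np.array([s[0],-s[1],-1.])
    if 'T_tool_cam' in c:
        T=np.array(c['T_tool_cam']);r=Rq(obs['eef_rot'])
        return np.array(obs['tcp_pos'])+r.apply(T[:3,3]), r.apply(T[:3,:3]@v)
    return np.array(c['xyz']),Rq(c['orientation']).apply(v)
def atz(cam,uv,z,obs=None):
    o,d=ray(cam,uv,obs); return o+d*(z-o[2])/d[2]
E
python3 - <<'E'
from h import *
o=get_obs();print(o)
for c in ['top','side']:
    save(camera(c),c+'0.png'); print(c,get_calibration(c))
    for n,z in [('chassis',0),('bar_nut_mid',77),('wing_nut_mid',97),('bar_nut',70),('wing_nut',85),('jar_screws',0),('driver_red',0),('hex_key',20)]:
        l=landmark_of(n,c)
        if l: print(n,l[0]['conf'],np.round(l[0]['uv'],1),atz(c,l[0]['uv'],z).round(1))
print(get_calibration('wrist'))
E
```

```text
pics
{'time': 0.0, 'joints': array([-1.43710503e+00,  3.59476585e-01,  1.51144006e+00, -1.64325935e-05,
        1.27249341e+00, -1.15121860e-01]), 'joint_vel': array([-0.00025452,  0.0014046 , -0.00203074, -0.00131443,  0.00031317,
        0.00079168]), 'tau': array([-5.72341887e-04, -5.27622092e+01, -2.78619844e+01, -5.56496489e-04,
        1.28775203e-02, -3.94511721e-05]), 'tcp_pos': array([ 147.65382452, -580.98124799,  303.06747812]), 'eef_rot': array([-9.08591337e-04,  9.92270767e-01,  1.24088273e-01, -1.62878362e-05]), 'wrist_force': array([-0.17776644, -0.2836111 ,  0.1717965 ]), 'moment': array([-0.07905812,  0.00413928,  0.00549488]), 'gripper_force': 0.0, 'finger_gap': 85.38426139737462}
top {'fx': 493.7730460809481, 'fy': 493.7730460809481, 'cx': 316.4670279776398, 'cy': 199.2104633625141, 'k1': -0.11742971368509286, 'xyz': array([ 499.86869585,   18.21553348, 1080.7548794 ]), 'orientation': array([-0.70157013, -0.02598431,  0.02495816,  0.71168902])}
chassis 0.64 [270.9 231.4] [508.7 119.9   0. ]
bar_nut_mid 0.48 [267.2 234.6] [501.7 120.3  77. ]
bar_nut 0.82 [263.2 231.
[... 666 characters left out ...]
[505.1 120.5  70. ]
wing_nut 0.77 [318.4 244.8] [509.7 121.2  85. ]
jar_screws 0.61 [363.5 241.9] [471.2  -2.7   0. ]
driver_red 0.7 [291.3 323.7] [497.3 242.2   0. ]
hex_key 0.55 [290.4 239.6] [597.7  82.   20. ]
{'fx': 326.1343383045943, 'fy': 326.1343383045943, 'cx': 318.16635404044507, 'cy': 202.2368248003166, 'k1': -0.037191940854723216, 'T_tool_cam': array([[-4.03517093e-05,  9.65123489e-01,  2.61795053e-01,
         6.68871088e+01],
       [ 9.99999994e-01,  6.52810704e-05, -8.65279353e-05,
         6.53800914e-02],
       [-1.00600404e-04,  2.61795048e-01, -9.65123486e-01,
        -7.01142182e+01],
       [ 0.00000000e+00,  0.00000000e+00,  0.00000000e+00,
         1.00000000e+00]])}
```

```bash
python3 - <<'E'
from h import *
t=cv2.imread('pics/top0.png')[130:330,150:400];s=cv2.imread('pics/side0.png')[150:350,220:470]
im=np.vstack([cv2.resize(t,(750,300),interpolation=cv2.INTER_CUBIC)*0,]) 
im=np.hstack([cv2.resize(t,(400,320),interpolation=3),cv2.resize(s,(400,320),interpolation=3)])
cv2.imwrite('pics/c0.png',im)
q=[0,1,0,0]
# wrist camera above the nut, tool x toward +x ; camera offset +67 in tool x
for q,p in (([0,1,0,0],[420,122,300]),):
    print(inverse_kinematics(p,q))
    movep(p,q); wait(0.3)
    o=get_obs();save(camera('wrist'),'w0.png')
    print(o['time'],o['tcp_pos'],o['eef_rot'],o['joints'])
    for n,z in [('chassis',0),('bar_nut_mid',77),('wing_nut_mid',97),('bar_nut',70),('wing_nut',85),('hex_key',20)]:
        for l in landmark_of(n,'wrist')[:1]: print(n,l['conf'],np.round(l['uv'],1),atz('wrist',l['uv'],z,o).round(1))
E
```

```text
[ 1.24501587e-01  1.25665822e-01  1.84649845e+00 -4.44089210e-16
  1.16942838e+00  1.69529791e+00]
3.8667 [420.13497607 121.7558797  299.96401112] [ 1.15566166e-05  9.99999964e-01 -2.68939847e-04 -1.66489372e-05] [ 1.23915112e-01  1.25818707e-01  1.84641388e+00 -2.04350822e-05
  1.16939597e+00  1.69525730e+00]
chassis 0.64 [315.8  95.7] [506.3 124.4   0. ]
bar_nut_mid 0.95 [317.2  91. ] [506.1 122.6  77. ]
wing_nut_mid 0.91 [320.8  87.3] [507.6 119.7  97. ]
bar_nut 0.85 [317.4  93.1] [504.8 122.5  70. ]
wing_nut 0.64 [626.9  88.5] [ 510.9 -143.7   85. ]
```

View pics/c0.png

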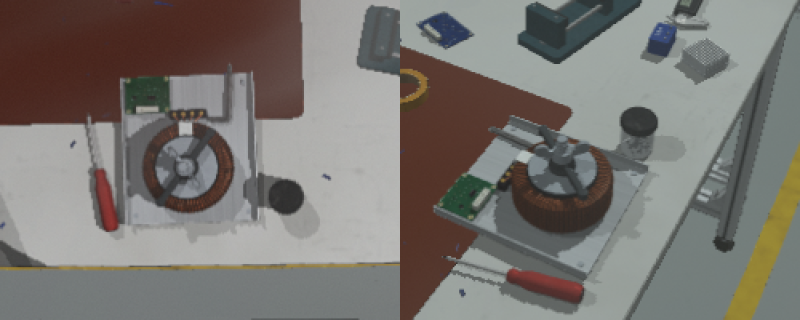

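View pics/w0.png

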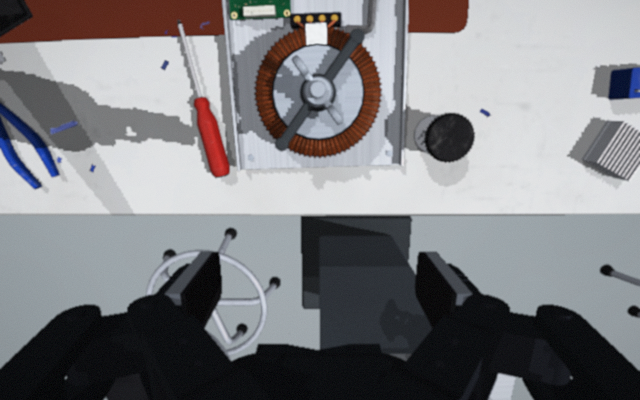

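The bar nut lies from (283,145) to (360,35) in the wrist view, about -35° yaw. The wing nut crosses it, and the hub is at (318,91). I'll take one look from the opposite side to cancel hand-eye errors.

```bash
python3 - <<'E'
from h import *
q=[0,0,1,0]; p=[575,122,290]
movep(p,q); wait(0.3)
o=get_obs();im=camera('wrist');save(im,'w1.png')
print(o['time'],o['tcp_pos'],o['joints'],o['moment'],o['wrist_force'])
for n,z in [('bar_nut_mid',76.5),('wing_nut_mid',97),('bar_nut',67)]:
    for l in landmark_of(n,'wrist')[:1]:
        print(n,l['conf'],np.round(l['uv'],1),atz('wrist',l['uv'],z,o).round(1))
# rectified top view at z=80 plane, 0.25 mm/px? map world->pixel through projection
c=get_calibration('wrist');T=np.array(c['T_tool_cam']);r=Rq(o['eef_rot'])
def proj(P):
    Q=(r.inv().apply(P-np.array(o['tcp_pos']))-T[:3,3])@T[:3,:3]
    s=np.c_[Q[:,0]/-Q[:,2],-Q[:,1]/-Q[:,2]];s=s*(1+c['k1']*(s**2).sum(1))[:,None]
    return s*[c['fx'],c['fy']]+[c['cx'],c['cy']]
X,Y=np.meshgrid(np.arange(-75,75,.25),np.arange(75,-75,-.25))
for k,z in ((0,80),):
    uv=proj(np.c_[506+X.ravel(),122+Y.ravel(),0*X.ravel()+z]).astype(np.float32)
    a=cv2.remap(im,uv[:,0].reshape(X.shape),uv[:,1].reshape(X.shape),1)
    save(a,'rect.png')
E
```

```text
7.1917 [574.94846664 122.01944036 290.02075261] [ 9.16124138e-02  3.53961383e-01  1.55473133e+00  3.17331037e-05
  1.23291322e+00 -1.47912134e+00] [-0.02810184 -0.027149   -0.05383961] [ 0.39777805 -0.09541383 -0.88259967]
bar_nut_mid 0.7 [315.6 107.2] [504.  120.   76.5]
wing_nut_mid 0.79 [320.6 107.7] [504.8 124.   97. ]
bar_nut 0.58 [316.4 107.4] [504.  120.6  67. ]
```

View pics/rect.png

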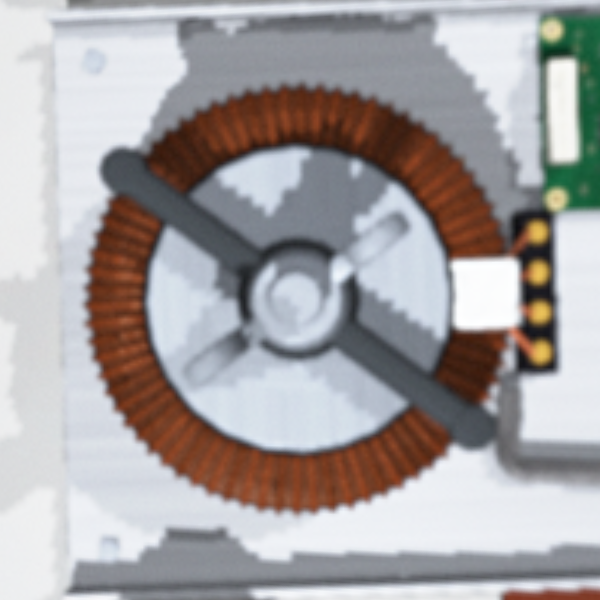

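```bash
cat >> h.py <<'E'
C=np.array([505.6,122.6])
def read(n=6):
    M=[]
    for _ in range(n):
        o=get_obs();F=o['wrist_force'];d=np.array(o['tcp_pos'])[:2]-C
        M.append([o['moment'][2]+(d[0]*F[1]-d[1]*F[0])/1000,o['tau'][5],*F,o['joints'][5]])
        wait(0.012)
    return np.mean(M,0),np.std(M,0)
def turn(q6):
    j=np.array(get_obs()['joints']) if not hasattr(turn,'j') else turn.j
    j=j.copy();j[5]=q6;turn.j=j;goto_joints(j)
E
python3 - <<'E'
from h import *
j=np.array(inverse_kinematics([*C,200],[0,0,1,0]));j[5]=-2.9
move_gripper(84); goto_joints(j)
o=get_obs();print(o['time'],o['tcp_pos'],o['joints'][[0,5]],o['finger_gap'])
servo_line([*C,135],rate=80); wait(.2)
o=get_obs();print(o['time'],o['tcp_pos'],o['wrist_force'],o['moment'],o['joints'])
m,s=read(10);print(m.round(3),s.round(3),get_obs()['time'])
save(camera('side'),'s1.png')
im=cv2.imread('pics/s1.png')[170:330,220:420];cv2.imwrite('pics/s1c.png',cv2.resize(im,(700,560),interpolation=3))
E
```

```text
8.8917 [506.08876631 122.63699319 200.28772851] [ 0.10504845 -2.89896827] 84.3091701666588
10.05 [505.91756303 122.64113747 135.50287391] [ 0.1499845  -0.20559106  0.71806767] [-0.05895605 -0.01234474  0.04432963] [ 1.05085254e-01  4.65027082e-01  1.85348974e+00 -9.45424651e-06
  8.22062259e-01 -2.89999922e+00]
[-0.009  0.     0.139 -0.081 -0.086 -2.9  ] [0.032 0.    0.323 0.463 0.321 0.   ] 10.1333
```

View pics/s1c.png

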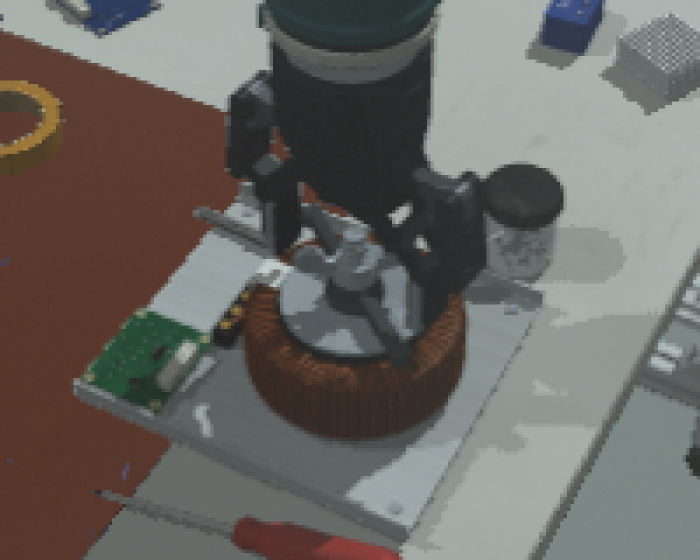

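The fingers straddle the wing nut beside the bar's arms, deep enough and touching nothing. Now I'll turn the bar nut in steps.

```bash
python3 - <<'E'
from h import *
q=-2.9
while q<0:
    q+=0.2; turn(q); m,s=read(8)
    print(round(q,2),m.round(3)[[0,1,2,3,4,5]],round(get_obs()['time'],2))
    if abs(m[1])>.09 or abs(m[0])>.12: break
E
```

```text
-2.7 [ 0.02   0.213  0.166  0.182 -0.062 -2.704] 10.56
```

```bash
python3 - <<'E'
from h import *
wait(.2);m,s=read(8);print(m.round(3))
for q in (-2.5,-2.3,-2.1):
    turn(q)
    for k in range(2): 
        m,s=read(8);print(q,m.round(3),round(get_obs()['time'],2)); wait(.05)
E
```

```text
[ 2.000e-03 -2.400e-02 -2.050e-01  1.420e-01  1.210e-01 -2.701e+00]
-2.5 [ 0.012  0.207 -0.506 -0.232  0.113 -2.504] 11.2
-2.5 [-0.007 -0.033  0.101  0.251 -0.073 -2.503] 11.32
-2.3 [-0.011  0.202  0.48   0.012 -0.067 -2.305] 11.74
-2.3 [ 2.000e-03 -3.600e-02 -2.580e-01  1.620e-01 -4.000e-03 -2.303e+00] 11.86
-2.1 [-0.012  0.202  0.25  -0.323  0.225 -2.105] 12.28
-2.1 [-0.003 -0.036 -0.33  -0.052  0.216 -2.103] 12.4
```

```bash
python3 - <<'E'
from h import *
a=camera('side')[170:330,220:420];b=camera('wrist')
save(np.hstack([cv2.resize(a,(400,320),interpolation=3),cv2.resize(b,(400,320))]),'s2.png')
E
```

```text
(no output)
```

View pics/s2.png

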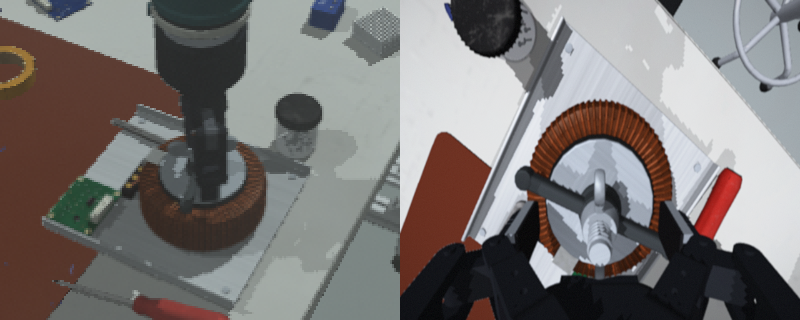

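The bar is being pushed by both fingers. I'll check the torque signals at rest and then continue.

```bash
python3 - <<'E'
from h import *
m,s=read(30);print(m.round(4))
q=-2.1
while q<2.8:
    q+=0.2; turn(q); wait(.12); m,s=read(10)
    print(round(q,2),m.round(3),round(get_obs()['time'],2))
    if abs(m[1])>.07 or abs(m[0])>.08: break
m,s=read(20);print(m.round(4))
E
```

```text
[-0.0069 -0.0126  0.0104 -0.1199  0.0746 -2.1007]
-1.9 [-0.014 -0.031 -0.15   0.144 -0.202 -1.903] 13.31
-1.7 [ 0.021 -0.037  0.085  0.171 -0.028 -1.703] 13.82
-1.5 [ 0.    -0.038 -0.172 -0.004  0.121 -1.503] 14.32
-1.3 [-0.014 -0.038 -0.145 -0.097  0.167 -1.303] 14.83
-1.1 [-0.006 -0.038 -0.057 -0.122  0.122 -1.103] 15.34
-0.9 [ 0.002 -0.038 -0.165  0.08  -0.197 -0.903] 15.85
-0.7 [-0.005 -0.038 -0.062  0.122 -0.229 -0.703] 16.36
-0.5 [-0.011 -0.038  0.154  0.056  0.056 -0.503] 16.87
-0.3 [ 0.014 -0.038 -0.217 -0.339 -0.076 -0.303] 17.38
-0.1 [ 0.015 -0.013  0.188 -0.527 -0.456 -0.103] 17.88
0.1 [ 0.052  0.031  0.474 -1.851 -0.287  0.097] 18.39
0.3 [ 0.106  0.071 -0.147 -2.695 -0.57   0.297] 18.9
[ 0.1202  0.0872 -0.0117 -2.8844 -0.6387  0.2983]
```

```bash
python3 - <<'E'
from h import *
q=.3
while q<1.9:
    q+=0.1; turn(q); wait(.15); m,s=read(25)
    print(round(q,2),m.round(3),round(get_obs()['time'],2))
    if m[0]>.26: break
E
```

```text
0.4 [ 0.149  0.145  0.089 -4.    -0.988  0.399] 19.68
0.5 [ 0.164  0.155 -0.498 -4.082 -0.989  0.499] 20.28
0.6 [ 0.167  0.17  -1.403 -4.037 -1.102  0.6  ] 20.89
0.7 [ 0.188  0.186 -1.928 -4.236 -1.253  0.7  ] 21.5
0.8 [ 0.197  0.199 -2.211 -4.656 -1.465  0.8  ] 22.11
0.9 [ 0.201  0.199 -2.905 -4.182 -1.563  0.9  ] 22.72
1.0 [ 0.193  0.2   -3.213 -4.082 -1.79   1.   ] 23.32
1.1 [ 0.198  0.198 -3.8   -2.981 -1.687  1.1  ] 23.93
1.2 [ 0.215  0.205 -3.739 -2.929 -1.886  1.2  ] 24.54
1.3 [ 0.201  0.203 -4.295 -2.318 -1.883  1.3  ] 25.15
1.4 [ 0.2    0.203 -4.45  -2.251 -1.995  1.4  ] 25.76
1.5 [ 0.193  0.197 -4.66  -1.724 -1.999  1.5  ] 26.37
1.6 [ 0.202  0.196 -4.553 -1.27  -2.079  1.6  ] 26.98
1.7 [ 0.212  0.188 -4.573  0.422  1.193  1.7  ] 27.58
1.8 [ 0.2    0.192 -4.573  1.175  2.117  1.8  ] 28.19
1.9 [ 0.171  0.167 -3.8    1.243  2.263  1.899] 28.8
```

```bash
python3 - <<'E'
from h import *
a=camera('side')[190:310,250:400];b=camera('wrist');o=get_obs()
print(o['tcp_pos'],o['finger_gap'],o['eef_rot'])
for n,z in (('bar_nut_mid',76),('wing_nut_mid',97)):
    l=landmark_of(n,'wrist')[0];print(n,l,atz('wrist',l['uv'],z,o))
save(np.hstack([cv2.resize(a,(400,320),interpolation=3),cv2.resize(b,(400,320))]),'s3.png')
E
```

```text
[505.88604906 122.62601771 135.36916447] 83.91650006812483 [-6.69481737e-05  9.93740360e-01 -1.11713474e-01  4.39079240e-04]
bar_nut_mid {'uv': [318.1, 281.4], 'conf': 0.56} [501.63361909 123.90026705  76.        ]
wing_nut_mid {'uv': [320.7, 296.6], 'conf': 0.87} [506.47393337 121.78812594  97.        ]
```

View pics/s3.png

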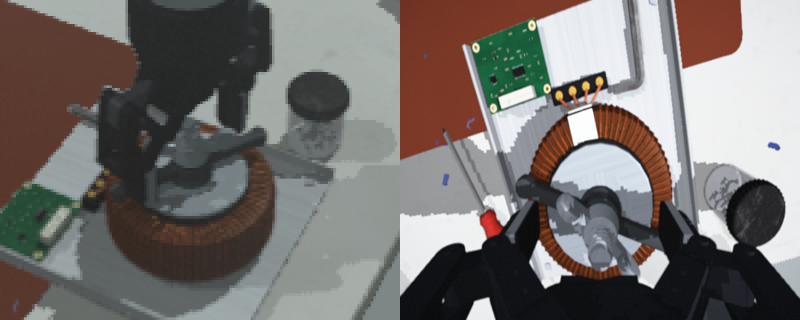

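```bash
python3 - <<'E'
from h import *
m,s=read(10);print(m.round(3),get_obs()['time'])
for q in (1.88,1.84,1.78):
    turn(q); m,s=read(12); print(q,m.round(3),round(get_obs()['time'],2))
l=[landmark_of('bar_nut_mid','side'),]
E
```

```text
[ 0.172  0.163 -3.648  1.096  2.287  1.9  ] 29.0833
1.88 [ 0.083  0.063 -2.067  0.066  1.594  1.88 ] 29.43
1.84 [ 0.01  -0.051 -0.323  0.123  0.094  1.841] 29.78
1.78 [-0.002 -0.08   0.058  0.004 -0.03   1.782] 30.13
```

```bash
python3 - <<'E'
from h import *
for q in (1.87,1.89,1.9,1.91,1.92,1.93,1.94):
    turn(q); m,s=read(12); print(q,m.round(3),round(get_obs()['time'],2))
E
```

```text
1.87 [ 0.039  0.17  -0.455  0.304  0.414  1.868] 30.53
1.89 [ 0.135  0.152 -2.165  1.421  0.634  1.889] 30.88
1.9 [ 0.214  0.214 -3.241  2.097  1.032  1.9  ] 31.23
1.91 [ 0.254  0.271 -4.301  2.836  1.02   1.91 ] 31.58
1.92 [ 0.316  0.314 -4.211  2.879  0.922  1.92 ] 31.93
1.93 [ 0.345  0.358 -4.354  2.672  1.537  1.93 ] 32.28
1.94 [ 0.395  0.415 -4.844  2.98   1.295  1.94 ] 32.63
```

```bash
python3 - <<'E'
from h import *
m,s=read(12); print(m.round(3))
for q in (1.95,1.96,1.97):
    turn(q); m,s=read(12); print(q,m.round(3),round(get_obs()['time'],2))
    if m[0]>.47: break
E
```

```text
[ 0.409  0.408 -4.638  3.026  1.362  1.94 ]
1.95 [ 0.447  0.464 -4.138  2.97   1.645  1.95 ] 33.08
1.96 [ 0.498  0.514 -4.346  2.892  2.522  1.96 ] 33.43
```

Static torque holds 0.5 N m, so the readings after large steps understated it and the bar nut is probably too tight. I'll ease it back from the other side of the arms, measuring breakaway in small steps.

```bash
python3 - <<'E'
from h import *
turn(-0.42)
q=-.42;pk=0
for i in range(22):
    q-=.025; turn(q); m,s=read(5); print(round(q,3),m.round(3)[[0,1,2,3]],round(get_obs()['time'],2))
    if abs(m[0])<abs(pk)-.08: break
    pk=max(pk,abs(m[0]))
E
```

```text
-0.445 [-0.004 -0.06   0.112  0.016] 35.77
-0.47 [-0.015 -0.059 -0.272 -0.296] 36.06
-0.495 [-0.01  -0.059 -0.106  0.175] 36.35
-0.52 [ 0.    -0.059 -0.133  0.043] 36.64
-0.545 [-0.012 -0.059  0.383  0.294] 36.93
-0.57 [-0.004 -0.062  0.338 -0.003] 37.23
-0.595 [-0.07  -0.112 -0.566  0.312] 37.52
-0.62 [-0.154 -0.208 -1.076  0.885] 37.81
-0.645 [-0.294 -0.33  -1.554  1.821] 38.1
-0.67 [-0.246 -0.304 -2.007  1.691] 38.39
-0.695 [-0.299 -0.355 -2.456  2.382] 38.68
-0.72 [-0.264 -0.331 -2.812  2.419] 38.98
-0.745 [-0.268 -0.311 -2.546  2.869] 39.27
-0.77 [-0.312 -0.363 -3.067  2.057] 39.56
-0.795 [-0.302 -0.347 -3.646  2.799] 39.85
-0.82 [-0.283 -0.334 -3.413  2.804] 40.14
-0.845 [-0.273 -0.311 -3.669  2.805] 40.43
-0.87 [-0.273 -0.301 -3.739  2.675] 40.73
-0.895 [-0.311 -0.355 -4.577  3.012] 41.02
-0.92 [-0.33  -0.348 -4.359  3.233] 41.31
-0.945 [-0.299 -0.344 -4.418  3.061] 41.6
-0.97 [-0.303 -0.342 -4.328  3.09 ] 41.89
```

```bash
python3 - <<'E'
from h import *
turn(-1.65); m,s=read(6); print(m.round(3),get_obs()['time'])
turn(0.74)
q=.74
for i in range(12):
    m,s=read(5); print(round(q,3),m.round(3)[[0,1,2,3,5]],round(get_obs()['time'],2))
    if m[0]>.27: break
    q+=.03; turn(q)
E
```

```text
[-0.211 -0.241 -4.273  1.663  3.671 -1.65 ] 42.6333
0.74 [ 0.017  0.003 -0.175  0.101  0.739] 44.73
0.77 [ 0.009  0.075 -0.203  0.173  0.769] 45.02
0.8 [-0.003  0.072  0.256  0.082  0.799] 45.31
0.83 [ 0.018  0.102 -0.465 -0.412  0.829] 45.6
0.86 [ 0.142  0.196 -1.567 -1.138  0.859] 45.89
0.89 [ 0.25   0.303 -2.561 -1.963  0.889] 46.18
0.92 [ 0.254  0.308 -2.697 -2.013  0.919] 46.48
0.95 [ 0.244  0.315 -3.041 -2.165  0.949] 46.77
0.98 [ 0.242  0.322 -2.868 -2.763  0.979] 47.06
1.01 [ 0.239  0.329 -4.028 -2.542  1.009] 47.35
1.04 [ 0.281  0.336 -4.302 -2.315  1.039] 47.64
```

The bar nut is now at about 0.28 N m in quasi-static steps, so I'll leave it there. Next I'll rise above the arms, narrow the fingers beside the wings and run the wing nut down.

```bash
python3 - <<'E'
from h import *
turn(.95)
j=np.array(inverse_kinematics([*C,156],list(get_obs()['eef_rot'])));j[5]=-1.5
goto_joints(j); print(get_obs()['time'])
move_gripper(46); o=get_obs();print(o['time'],o['tcp_pos'],o['finger_gap'],o['wrist_force'],o['joints'])
turn.j=j
turn(2.88); m,s=read(5); print(m.round(3),get_obs()['time'])
b=camera('wrist');a=camera('side')[190:310,250:400]
save(np.hstack([cv2.resize(a,(400,320),interpolation=3),cv2.resize(b,(400,320))]),'s4.png')
E
```

```text
49.9917
50.45 [505.59736137 122.58796923 155.99512292] 45.997413137087655 [-0.71416118  0.0755203  -0.72593294] [ 1.04677607e-01  4.32101498e-01  1.83942746e+00  8.24699032e-04
  8.67946537e-01 -1.49992213e+00]
[ 0.037  0.034 -0.781 -1.63  -1.277  2.88 ] 54.125
```

View pics/s4.png

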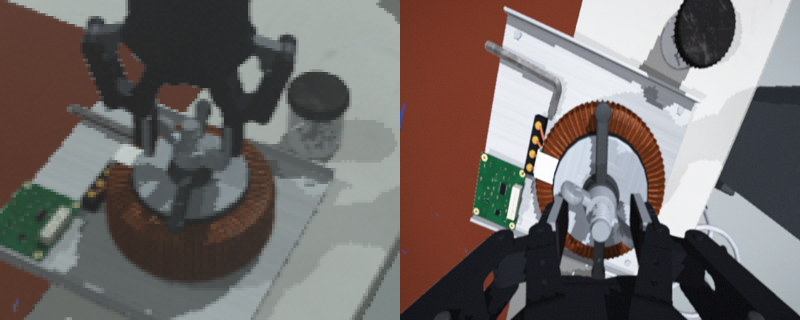

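The wings are seated against the fingers and have turned about 4 rad. Now I'll regrasp half a turn back and tighten with adaptive steps.

```bash
cat >> h.py <<'E'
def tighten(q,qmax,tmax):
    step=.4
    while q+.001<qmax and get_obs()['time']<tmax:
        step=min(step,qmax-q); q+=step; turn(q); m,s=read(5)
        e=m[0] if step>.04 else (m[0]+m[1]-.07)/2
        print(round(q,2),round(e,3),m.round(3)[[0,1,2,3]],round(get_obs()['time'],2))
        if e>=.265: return q,True
        step=.6 if e<.045 else .15 if e<.1 else .07 if e<.17 else .03
    return q,False
E
python3 - <<'E'
from h import *
turn(2.8);move_gripper(72);turn(2.88-np.pi-.15);move_gripper(46);print(get_obs()['time'])
q,d=tighten(2.88-np.pi-.05,2.88,66)
print(q,d,get_obs()['time'])
E
```

```text
57.9333
0.09 0.001 [ 0.001  0.116 -0.202 -0.578] 58.52
0.69 0.028 [ 0.028  0.096 -0.907 -0.601] 59.19
1.29 0.045 [ 0.045  0.099 -0.902 -0.225] 59.86
1.44 0.029 [ 0.029  0.323 -0.816 -0.23 ] 60.17
2.04 0.03 [ 0.03   0.074 -0.694  0.151] 60.83
2.64 0.121 [ 0.121  0.152  0.052 -2.056] 61.5
2.71 0.105 [ 0.105  0.261  0.357 -3.397] 61.79
2.78 0.117 [ 0.117  0.278  1.557 -4.596] 62.08
2.85 0.146 [ 0.146  0.241  1.455 -5.463] 62.38
2.88 0.192 [ 0.209  0.245  1.576 -5.572] 62.67
2.88 False 62.6667
```

```bash
python3 - <<'E'
from h import *
for q in (2.91,2.935,2.955):
    turn(q);m,s=read(8);print(q,m.round(3),(m[0]+m[1]-.07)/2,get_obs()['time'])
E
```

```text
2.91 [ 0.227  0.266  1.148 -4.608 -3.102  2.908] 0.21129302153380328 62.9833
2.935 [ 0.251  0.27   1.249 -4.936 -3.412  2.934] 0.22559486190539604 63.3
2.955 [ 0.229  0.247  1.288 -4.893 -3.481  2.954] 0.20310213527535884 63.6167
```

```bash
python3 - <<'E'
from h import *
turn(2.87);move_gripper(70);turn(-.32);move_gripper(46);print(get_obs()['time'])
q=-.2;
while 1:
    turn(q);m,s=read(5);e=(m[0]+m[1]-.07)/2;t=get_obs()['time'];print(round(q,3),m.round(3)[:4],round(e,3),round(t,2))
    if e>.275 or t>69.6: break
    q+=.04 if e<.22 else .03
turn(q-.13); t=get_obs()['time']; m,s=read(3); print(m.round(2),t)
if t<70.2: 
    p=get_obs()['tcp_pos']; servo_line([p[0],p[1],p[2]+40],rate=80)
print(get_obs()['time'])
save(camera('side'),'end.png')
print(finish_job())
E
```

```text
67.275
-0.2 [ 0.072  0.371  0.07  -1.243] 0.187 67.57
-0.16 [ 0.191  0.266 -0.256 -1.674] 0.194 67.86
-0.12 [ 0.174  0.26   0.223 -2.341] 0.182 68.15
-0.08 [ 0.196  0.307 -0.374 -3.254] 0.216 68.44
-0.04 [ 0.167  0.275  0.16  -4.373] 0.186 68.73
0.0 [ 0.21   0.309 -0.172 -4.692] 0.224 69.03
0.03 [ 0.22   0.264 -0.155 -5.419] 0.207 69.32
0.07 [ 0.224  0.283  0.265 -5.701] 0.218 69.61
[ 0.01 -0.41  0.31  0.34  0.12 -0.06] 69.8583
70.5333
the job is handed in; nothing more can be done
None
```

I handed the job in at 70.5 s: the lower nut finished at about 0.28 N m and the wing nut is jammed on it at an estimated 0.22–0.3 N m, but I first overtightened the lower nut to at least 0.5 N m and had to back it off, so the pad may have been over-compressed.

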